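# Torque the water filter's cap nut to the click

## Robot

A 6-joint arm with a two-finger parallel gripper is mounted at the origin on a cart in front of the work surface, level with it; the furniture and walls round the work are solid. World frame = base frame: x ahead of the robot, y to its left, z up, the work surface at z = 0. Lengths are in m, angles in rad, forces in N, time in s.
With the tool pointing down it reaches from about 0.325 to 0.9 m from the base axis. Payload 6.1 kg.
Tool frame: the origin (TCP) lies midway between the tips of the shut fingers; the grasp point (between the pads) lies 19 mm behind it; z points along the fingers, y is the line along which they close (so a half turn about z gives the same grasp; the last joint's range is limited). The gripper opens to 85 mm and grips with 20 to 120 N. Pads are 22 mm wide; open, the fingers measure 114 mm over their backs; the gripper's body (76 mm by 85 mm) begins 54 mm behind the grasp point. The pads swing forward as they close: fully open they stand 13 mm farther back than shut.
Start: joints at [-1.312, 0.22, 1.526, -0, 1.395, -0.126], TCP at [0.235, -0.579, 0.231] pointing down, gripper open.
Joint ranges: [-2.98, 2.98], [-0.91, 2.08], [0.09, 2.57], [-1.24, 4.39], [0.2, 2.65], [-2.68, 2.68]. Speed limits (rad/s): [2.57, 2.57, 3.01, 3.14, 3.14, 3.14].

## Interface

Orientations are given as [roll, pitch, yaw] about the fixed x, y, z axes, in that order (R = Rz(yaw) Ry(pitch) Rx(roll)).
In Python, from plant import movep, move_l, set_joints, gripper_to, hold, inverse_kinematics, observe, get_image, get_calibration, Unreachable, job_done gives the robot as it stands. Calls block until the motion is done:
- movep(position, orientation): joint-space move of the TCP to a pose.
- move_l(position, feed=0.15, rotation=None, max_force=None): straight line of the TCP; rotation=None keeps the orientation; feed is the mean speed in m/s. With max_force (N) it stops when the force on the tool has changed by that much, and returns True; else False.
- set_joints(angles): joint-space move.
- gripper_to(opening, f_grip=None): finger opening in m; f_grip is the grip in N (None keeps the last); returns when the fingers have stopped.
- hold(seconds).
- inverse_kinematics(position, orientation): joint angles nearest the present ones, or None.
- observe(): the state.
- get_image(name): name is "scene" or "top" or "wrist"; returns (picture, depth): 400x640x3 uint8, red, green, blue; 400x640 float32, m along the optical axis (not along the pixel's ray), 0 where there is no reading.
- get_calibration(name): a dict with "intrinsics" (3x3 intrinsics, pixels), "world_from_camera" (4x4, takes a point from camera to world coordinates). Camera axes: x right, y down, z forward; pixel columns grow to the right and rows downward; lengths in m; the calibration is good to about 2 mm. The wrist camera is an equidistant fisheye: a pixel r from the principal point sees the ray r / f radians off the axis. A picture is of the moment at which its call begins: read the wrist's pose just before it. get_calibration takes no time and is no camera call; for the wrist camera it gives the pose at the moment of the call.
A pose or a line that the arm cannot do raises Unreachable and nothing moves.
- job_done(): hands the job in; it is judged then, once.
The state is a dict: "time_s": time; "q": joint angles; "joint_velocities": joint speeds; "joint_torque": joint torques, N m; "eef_pos": TCP position; "tcp_rot": TCP orientation; "ft_force": force on the tool from outside, world axes, zero at the start; "torque": the same for the moment, N m; "opening": finger opening in m; "grasp_force": force on a finger pad.
Only numpy, scipy, OpenCV 4.12 (cv2) and the standard library are available. Lean on these libraries where they do the work, as an engineer would, in place of code of your own. Each camera call takes 0.05 s, during which the arm holds its last target. There are 200 camera calls.

## Task

The cartridge of the steel water filter beside the sink has been changed and its domed hex cap nut is only finger-tight. Take the click torque wrench from its tray, ease its socket fully down over the nut without forcing it and tighten clockwise until the wrench clicks (its head gives way at the pin), stopping there before the head comes up solid at the end of its give. Then ease the wrench off the nut and lay it back gently in both saddles of its tray, head at the same end as before, without shifting the old cartridge, jar or tin.

Things in the scene. Friction and masses are not known exactly. Their poses are not given: they have to be found in the camera images.
- wrench: click torque wrench, 0.5 kg, 255 mm long, steel. Origin: centre of its black grip (flat-sided, 86 long, 26 wide, 26 mm high; hold it here, near the centre of mass). x points along it to the head, z up with the socket down. Along x: 20 mm round tail from -78 to -43, 20 mm round tube 55 to 112, upright breakaway pin at 125, drive axis at 155 mm; the socket hangs below the head
- wrench_head (a joint): breakaway joint between handle and head, rad: 0 = straight, held by a spring detent. Turning the handle clockwise on a tight nut, it gives at 1.6 to 2 N m about the nut (13 N at the grip, or less pull with more twist of the hand): the moment falls by a third as it runs to 0.08; solid at 0.16. Clicked: beyond 0.06; stop before 0.14 (17 mm of grip travel after the break). Snaps back to 0 unloaded
- socket_mouth (a point): centre of the socket's mouth, 45 mm below the wrench's axis; turns with the head, x along the head, z up. Six-point socket, 51 mm outside, hex bore 37.5 mm across flats (flats face x and every 60 degrees from it), 24 mm deep: 0.75 mm of play a side on the nut, so some 4 degrees of turn either way before it bites
- cap_nut: steel domed hex cap nut on the filter, 36 mm across flats (flats face its x and every 60 degrees from it), hex 14 mm high, 30 mm wide dome to 22 mm. Origin: centre of its underside on a 56 mm copper washer, where the socket's mouth rests when home; z up. Clockwise from above tightens: 1 to 1.5 N m moves it, rising 1.6 N m per rad; the turn needed (0.1 to 0.7 rad) cannot be seen. Stays where left
- filter: upright stainless water-filter housing, 108 mm across, 136 mm high to the washer, fixed to the worktop. Origin: centre of its foot; the nut stands on its axis. Between it and the wrench tray lies the sink, whose tall fixed tap reaches forward over the basin to about 0.6 m from the robot, near its straight-ahead line: carry the wrench round in front of it
- wrench_tray: grey tray, 284 x 100 mm, 13 mm rim, fixed. Origin: centre of its underside; x along it. Two black saddles with flared mouths (gap 24 mm, 14 mm long, 67 mm high) stand at x = -115 (for the wrench's tail) and x = +30 mm (for its tube). The wrench lies in them, axis 55 mm above the origin, along the tray's x, head toward +x, grip centre at x = -55 mm (4 mm either way at the start)
- old_cartridge: spent white filter cartridge, 62 mm across, 110 mm high, standing loose; origin at its foot
- jar_1: glass jar with a lid, 71 mm across, 110 mm high, loose; origin at its foot
- tin_1: small food tin, 58 mm across, 72 mm high, loose; origin at its foot

How it is judged:
On the way, in this order (a step that is already met when the one before it is completed fails the run):
1. the socket is fully down over the nut (z of socket_mouth in the frame of cap_nut below 0.004 m and horizontal distance between socket_mouth and cap_nut below 0.004 m), for 0.2 s.
2. the wrench clicks (head joint beyond 0.06) with the socket still home on the nut (value of joint wrench_head above 0.06 rad and z of socket_mouth in the frame of cap_nut below 0.008 m and horizontal distance between socket_mouth and cap_nut below 0.006 m), for 0.1 s.
At the end, for the whole second after the job is handed in: after the click the wrench lies at rest in both saddles of its tray, socket down, head at the +x end: grip centre within 14 mm of its place along the tray, 6 mm across it and 5 mm in height, the socket within 12 mm of the tray's centre line (x of wrench in the frame of wrench_tray between -0.069 and -0.041 m and y of wrench in the frame of wrench_tray between -0.006 and 0.006 m and z of wrench in the frame of wrench_tray below 0.06 m and x of socket_mouth in the frame of wrench_tray above 0.08 m and y of socket_mouth in the frame of wrench_tray between -0.012 and 0.012 m and z of socket_mouth in the frame of wrench_tray below 0.018 m and angle between wrench's own z axis and vertical below 0.15 rad and linear speed of wrench below 0.02 m/s); the robot touches nothing.
It fails at once if the wrench is pulled on past its click until the head comes up solid (head joint beyond 0.14) (value of joint wrench_head above 0.14 rad).
It fails at once if the old cartridge, jar or tin is shifted by more than 30 mm (distance of any of old_cartridge, jar_1, tin_1 from where it was at the start of the episode above 0.03 m).
It fails at once if the socket is forced on or off: it bears on the nut or filter with over 60 N while not home (contact force between wrench and filter above 60 N and z of socket_mouth in the frame of cap_nut above 0.006 m).
It fails at once if the wrench is slammed on its tray (over 50 N) (contact force between wrench and wrench_tray above 50 N).
It also fails if it takes over 72 s, if anything falls off the work surface, if the arm or the gripper's body presses on something with over 40 N, if the wrist force passes 120 N, or if a joint passes its speed limit or range.

## Working session

There is one attempt and no reset: what is moved stays moved. The work goes in short steps, each a Python script; the robot and the scene stay as the last script left them, time stands still between calls to the robot, and variables do not carry over. Pictures are saved under pics/ and viewed, at most 10 in all, crops included, and the job is handed in when it is done.

```bash
ls; mkdir -p pics
python3 - <<'E'
from plant import *
import cv2,numpy as np
for n in ("scene","top"):
    p,d=get_image(n); cv2.imwrite(f"pics/{n}0.png",p[:,:,::-1]); np.save(f"pics/{n}0.npy",d)
    c=get_calibration(n); print(n,np.round(c["intrinsics"],1).tolist(),np.round(c["world_from_camera"],4).tolist())
s=observe(); print(s)
E
```

```text
pics
scene [[385.8, 0.0, 323.9], [0.0, 385.8, 199.0], [0.0, 0.0, 1.0]] [[-0.7384, -0.5151, 0.4352, 0.0757], [-0.6742, 0.5751, -0.4633, 0.6295], [-0.0116, -0.6355, -0.772, 1.0823], [0.0, 0.0, 0.0, 1.0]]
top [[378.7, 0.0, 318.4], [0.0, 378.7, 204.3], [0.0, 0.0, 1.0]] [[-0.0269, -0.9905, 0.1345, 0.4787], [-0.9996, 0.0268, -0.0028, 0.019], [-0.0008, -0.1346, -0.9909, 1.2345], [0.0, 0.0, 0.0, 1.0]]
{'time_s': 0.1, 'q': array([-1.31210384e+00,  2.21176138e-01,  1.52749947e+00, -4.82353474e-05,
        1.39468264e+00, -1.26081522e-01]), 'joint_velocities': array([ 0.0008303 , -0.00106004, -0.00408268, -0.00053024, -0.00029972,
       -0.00224713]), 'joint_torque': array([ 1.54582038e-03, -4.98241496e+01, -3.90547764e+01, -4.90530556e-05,
        5.66105664e-03, -1.45356086e-05]), 'eef_pos': array([ 0.23444579, -0.57877571,  0.23028928]), 'tcp_rot': array([-3.13983511e+00, -1.74920878e-04,  3.84782353e-01]), 'ft_force': array([-0.00925432, -0.85146221, -0.31193549]), 'torque': array([-0.02972205, -0.00479931, -0.02215708]), 'grasp_force': 0.0, 'opening': 0.08574506678397248}
```

View pics/top0.png

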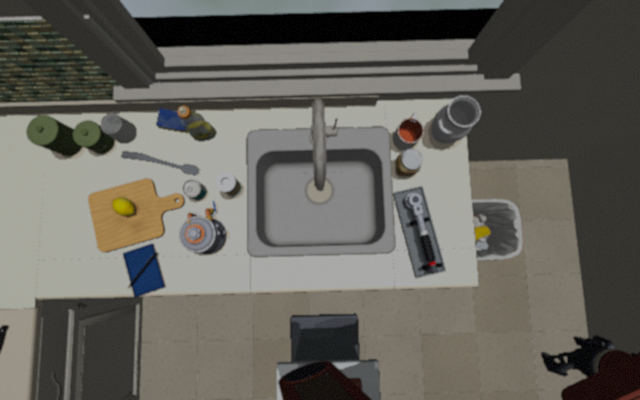

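View pics/scene0.png

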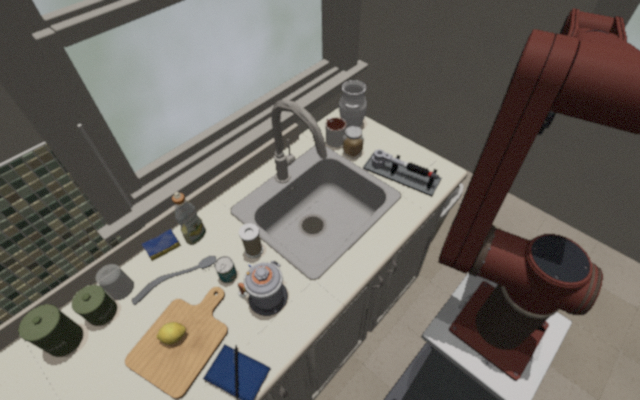

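The top view shows the tray at about (418,232) with its head end up, the filter with its copper washer at about (200,235), and the cartridge at about (229,185). I'll enlarge both areas.

```bash
cat > h.py <<'E'
from plant import *
import cv2,numpy as np
from scipy.spatial.transform import Rotation as R
def at_z(n,u,v,z):
    c=get_calibration(n);K=c["intrinsics"];T=c["world_from_camera"]
    r=T[:3,:3]@np.linalg.solve(K,[u,v,1.]);return T[:3,3]+r*(z-T[2,3])/r[2]
def at_d(n,u,v,d):
    c=get_calibration(n);K=c["intrinsics"];T=c["world_from_camera"]
    return T[:3,:3]@(np.linalg.solve(K,[u,v,1.])*d)+T[:3,3]
E
python3 - <<'E'
from h import *
a=cv2.imread("pics/top0.png")
l=cv2.resize(a[165:275,160:250],None,fx=5,fy=5,interpolation=cv2.INTER_CUBIC)
r=cv2.resize(a[175:285,390:450],None,fx=5,fy=5,interpolation=cv2.INTER_CUBIC)
cv2.imwrite("pics/crop0.png",np.hstack([l,r]))
d=np.load("pics/top0.npy")
for u,v in [(200,234),(200,240),(193,190),(229,182),(110,125),(418,200),(420,222),(428,250),(433,265)]:
    print(u,v,np.round(at_d("top",u,v,d[v,u]),3))
E
```

```text
200 234 [0.55  0.359 0.143]
200 240 [0.533 0.359 0.14 ]
193 190 [0.692 0.405 0.072]
229 182 [0.709 0.286 0.099]
110 125 [0.902 0.662 0.092]
418 200 [ 0.642 -0.295  0.066]
420 222 [ 0.573 -0.296  0.068]
428 250 [ 0.487 -0.316  0.067]
433 265 [ 0.441 -0.329  0.065]
```

View pics/crop0.png

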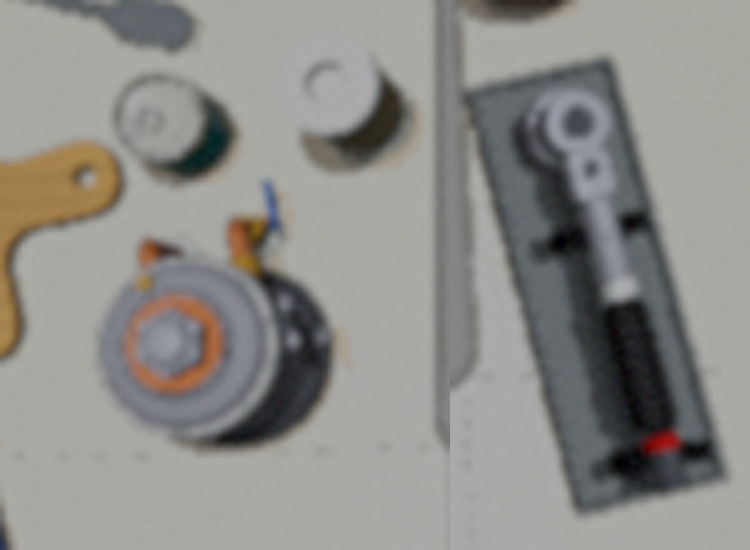

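Run:
```python
from h import *
f=lambda x,y:((390+(x-450)/5-.4),175+y/5-.4)
C=np.array([at_z("top",*f(*p),.013)[:2] for p in [(468,90),(610,58),(727,475),(578,512)]])
print(C.round(3),C.mean(0).round(4),[np.linalg.norm(C[i]-C[i-1]).round(3) for i in range(4)])
d=C[0]+C[1]-C[2]-C[3];yt=np.arctan2(d[1],d[0]);print("tray yaw",yt)
h=at_z("top",*f(578,120),.07);g=at_z("top",*f(620,290),.065);print("head",h,"grip front",g)
print("grip expected",C.mean(0)-.055*np.array([np.cos(yt),np.sin(yt)]))
print("nut",at_z("top",160+170/5-.4,165+340/5-.4,.158),at_z("top",160+174/5-.4,165+344/5-.4,.138))
for p in [(.37,-.3),(.45,-.3)]:
  for yaw in (0,.2,1.57):
    q=inverse_kinematics([*p,.3],[np.pi,0,yaw]);print(p,yaw,q)
c=get_calibration("wrist");s=observe();Rt=R.from_euler("xyz",s["tcp_rot"]).as_matrix()
T=c["world_from_camera"];print(c["intrinsics"],(Rt.T@T[:3,:3]).round(3),Rt.T@(T[:3,3]-s["eef_pos"]))
```

```text
[[ 0.676 -0.23 ]
 [ 0.695 -0.324]
 [ 0.424 -0.381]
 [ 0.404 -0.285]] [ 0.5499 -0.3051] [np.float64(0.278), np.float64(0.096), np.float64(0.277), np.float64(0.098)]
tray yaw 0.20391038009275342
head [ 0.64652191 -0.28569279  0.07      ] grip front [ 0.54062073 -0.30639684  0.065     ]
grip expected [ 0.4959964  -0.31627625]
nut [0.55330184 0.37248599 0.158     ] [0.55231208 0.37669798 0.138     ]
(0.37, -0.3) 0 [-8.47064462e-01 -1.81356879e-01  1.80645585e+00 -4.44089210e-16
  1.51649368e+00  7.23731864e-01]
(0.37, -0.3) 0.2 [-8.47064462e-01 -1.81356879e-01  1.80645585e+00 -4.44089210e-16
  1.51649368e+00  5.23731864e-01]
(0.37, -0.3) 1.57 [-0.84706446 -0.18135688  1.80645585  0.          1.51649368 -0.84626814]
(0.45, -0.3) 0 [-7.33850576e-01 -1.92174368e-02  1.65659591e+00 -4.44089210e-16
  1.50421418e+00  8.36945751e-01]
(0.45, -0.3) 0.2 [-7.33850576e-01 -1.92174368e-02  1.65659591e+00 -4.44089210e-16
  1.50421418e+00  6.36945751e-01]
(0.45, -0.3) 1.57 [-0.73385058 -0.01921744  1.65659591  0.          1.50421418 -0.73305425]
[[309.70691629   0.         317.63347619]
 [  0.         309.70691629 199.33839209]
 [  0.           0.           1.        ]] [[-0.    -0.947 -0.322]
 [ 1.     0.    -0.   ]
 [ 0.    -0.322  0.947]] [ 0.08198784 -0.00084434 -0.14305376]
```

```bash
cat >> h.py <<'E'
def pix(c,P):
    T=c["world_from_camera"];K=c["intrinsics"];p=T[:3,:3].T@(np.asarray(P)-T[:3,3])
    th=np.arctan2(np.hypot(p[0],p[1]),p[2]);e=p[:2]/np.hypot(p[0],p[1])
    return K[:2,2]+K[0,0]*th*e
def wz(c,u,v,z):
    T=c["world_from_camera"];K=c["intrinsics"];d=(np.array([u,v])-K[:2,2])/K[0,0];t=np.hypot(*d)
    r=T[:3,:3]@np.r_[d/t*np.sin(t),np.cos(t)];return T[:3,3]+r*(z-T[2,3])/r[2]
def shot(name):
    c=get_calibration("wrist");p,d=get_image("wrist")
    cv2.imwrite(f"pics/{name}.png",p[:,:,::-1]);np.savez(f"pics/{name}.npz",d=d,**c);return c
E
python3 - <<'E'
from h import *
movep([.53,-.309,.21],[np.pi,0,.204]);hold(.3);shot("w1")
movep([.4,0,.3],[np.pi,0,.204])
movep([.553,.374,.23],[np.pi,0,.5]);hold(.3);shot("n1")
print(observe()["time_s"],observe()["eef_pos"])
a=cv2.imread("pics/w1.png");b=cv2.imread("pics/n1.png")
c=dict(np.load("pics/n1.npz"));u,v=pix(c,[.553,.374,.15]).astype(int);print(u,v)
cv2.imwrite("pics/n1c.png",cv2.resize(b[v-50:v+50,u-60:u+60],None,fx=6,fy=6,interpolation=cv2.INTER_CUBIC))
E
```

```text
5.1083 [0.55330591 0.37345942 0.23055133]
317 206
```

View pics/w1.png

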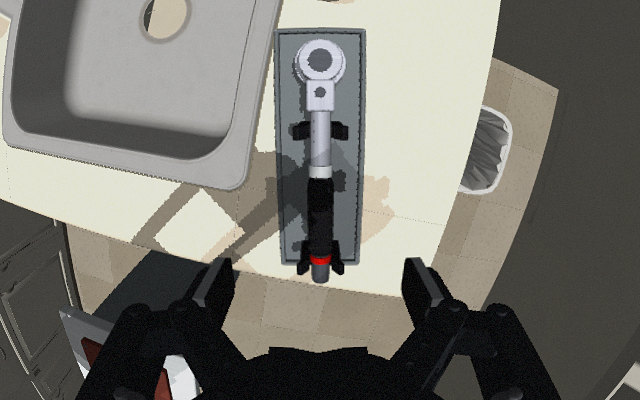

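View pics/n1c.png

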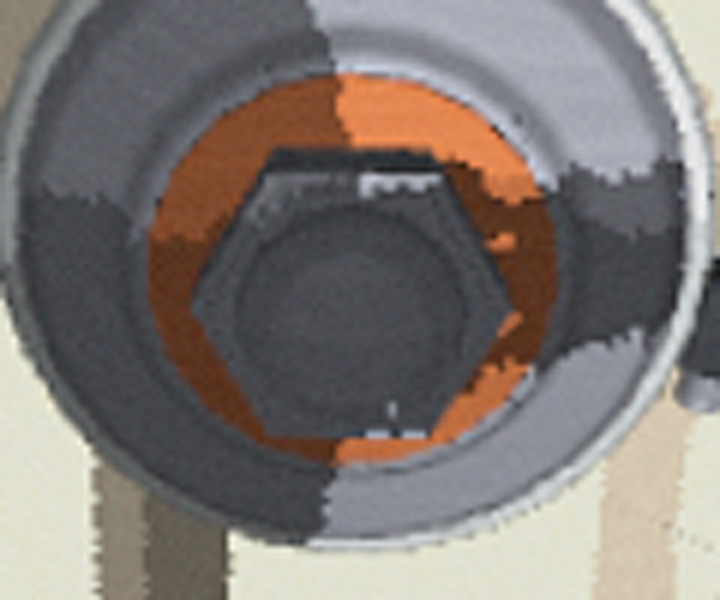

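The tray view shows the head at (319,60), the pin at (320,92), the red ring at (321,261) and the tray corners at about (278,31), (364,31), (359,264) and (283,263). In the nut crop, the flats face almost exactly along tool x, with hex-top corners at (270,170), (435,170), (512,310), (432,437), (267,437) and (190,310).

Run:
```python
from h import *
c=dict(np.load("pics/n1.npz"))
P=np.array([wz(c,317-60+x/6-.42,206-50+y/6-.42,.150)[:2] for x,y in [(270,170),(435,170),(512,310),(432,437),(267,437),(190,310)]])
m=P.mean(0);print(m,np.hypot(*(P-m).T));a=np.arctan2(*(P-m).T[::-1]);print(np.round(np.mod(a-np.pi/6+.3,np.pi/3)-.3,3))
# washer ellipse check: x 148..557 , y 72..465
print("washer",wz(c,317-60+352/6-.42,206-50+268/6-.42,.137),"dome",wz(c,317-60+350/6-.4,206-50+318/6-.4,.155))
d=c["d"];print("depth z washer/nut:",[ (c["world_from_camera"]@np.r_[ (lambda r:r/r[2]*d[v,u])(np.linalg.inv(c["world_from_camera"][:3,:3])@(wz(c,u,v,0)-c["world_from_camera"][:3,3])),1])[:3].round(4) for u,v in [(317-60+58,206-50+53),(317-60+200//6,206-50+220//6),(317-60+41,206-50+58)]])
c=dict(np.load("pics/w1.npz"))
def D(u,v,z): return wz(c,u,v,z)
C=np.array([D(*p,.013)[:2] for p in [(278,31),(364,31),(359,264),(283,263)]]);print(C.round(4),C.mean(0),[np.linalg.norm(C[i]-C[i-1]).round(3) for i in range(4)])
d=C[0]+C[1]-C[2]-C[3];print("tray yaw",np.arctan2(d[1],d[0]))
h=D(319.5,61,.07)[:2];p=D(320,92,.068)[:2];r=D(321,261,.065)[:2];t=D(321,280,.055)[:2];f=D(320,178,.068)[:2]
print("head",h,"pin",p,"gripfront",f,"ring",r,"tail",t);e=h-t;print("yaw",np.arctan2(*e[::-1]),np.arctan2(*(h-r)[::-1]),np.linalg.norm(h-f),np.linalg.norm(h-p),np.linalg.norm(h-t))
dd=c["d"]
for u,v in [(319,42),(320,78),(320,215),(320,150)]:
  T=c["world_from_camera"];ray=T[:3,:3].T@(wz(c,u,v,0)-T[:3,3]);print(u,v,(T[:3,:3]@(ray/ray[2]*dd[v,u])+T[:3,3]).round(4))
```

```text
[0.55195204 0.37589264] [0.0209878  0.02122444 0.020711   0.02100463 0.02126769 0.0207167 ]
[0.477 0.501 0.485 0.506 0.472 0.513]
washer [0.5528386  0.37632271 0.137     ] dome [0.5523515  0.37617381 0.155     ]
depth z washer/nut: [array([0.5536, 0.3768, 0.1596]), array([0.5498, 0.3976, 0.1385]), array([0.5424, 0.3854, 0.1551])]
[[ 0.6751 -0.2355]
 [ 0.6941 -0.3261]
 [ 0.4216 -0.3851]
 [ 0.4037 -0.2899]] [ 0.54863228 -0.30914233] [np.float64(0.277), np.float64(0.093), np.float64(0.279), np.float64(0.097)]
tray yaw 0.20532398291066545
head [ 0.64311795 -0.28732333] pin [ 0.61534153 -0.29351705] gripfront [ 0.5361688  -0.30991302] ring [ 0.44624599 -0.32977492] tail [ 0.41570862 -0.3363076 ]
yaw 0.21215968790455914 0.2123786808822433 0.10930880103375008 0.028458590212647215 0.23262514921871844
319 42 [ 0.6611 -0.2832  0.0662]
320 78 [ 0.6282 -0.2909  0.0647]
320 215 [ 0.4995 -0.3175  0.0689]
320 150 [ 0.5621 -0.3046  0.0646]
```

Run:
```python
from h import *
gripper_to(.06)
movep([.4,0,.3],[np.pi,0,.35])
movep([.492,-.320,.13],[np.pi,0,.21])
print(move_l([.492,-.320,.036],feed=.1,max_force=15))
gripper_to(0.0,90); s=observe();print(s["opening"],s["grasp_force"],s["eef_pos"],s["tcp_rot"],s["ft_force"],s["time_s"])
print(move_l([.492,-.320,.20],feed=.1));hold(.2)
s=observe();print(s["opening"],s["eef_pos"],s["tcp_rot"],s["ft_force"],s["torque"],s["time_s"])
c=shot("g1")
a=cv2.imread("pics/g1.png");cv2.imwrite("pics/g1c.png",cv2.resize(a[0:240,240:400],None,fx=2.5,fy=2.5,interpolation=cv2.INTER_CUBIC))
```

```text
False
0.024656619811447362 88.56313705444336 [ 0.4925602  -0.32060752  0.03694045] [ 3.14010219e+00 -9.39883622e-04  2.10040690e-01] [-0.88288708  0.40948288  4.54160897] 9.9
False
0.024822323730228718 [ 0.4918315  -0.3198571   0.19954574] [-3.14098143e+00  4.96362661e-04  2.10008549e-01] [ 0.46373233  0.1553718  -4.91128478] [-0.02497445  0.22427625 -0.03051338] 11.8917
```

View pics/g1c.png

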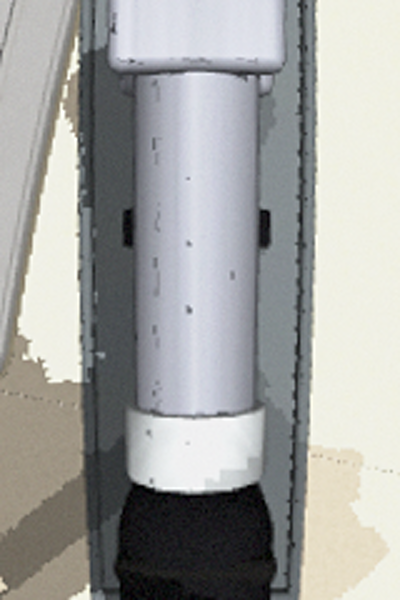

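The gripped wrench is centred, with the tube at about column 196 of the crop and running straight along tool x. The ring's front edge is at about y=412 and the head block's rear edge at about y=70.

Run:
```python
from h import *
c=dict(np.load("pics/g1.npz"));o=np.array([.4918,-.3199]);e=np.array([np.cos(.21),np.sin(.21)]);n=np.array([-e[1],e[0]])
for nm,x,y,h in [("tube/ring @55, tube top",196,412,.010),("block rear@112",196,70,.011),("block rear top",196,63,.011),("ring rear",196,490,.012)]:
    p=wz(c,240+x/2.5-.3,y/2.5-.3,.2185+h)[:2]-o;print(nm,p@e,p@n)
T=c["world_from_camera"]
d=c["d"]
for u,v in [(318,10),(318,100),(318,180),(318,215)]:
    ray=T[:3,:3].T@(wz(c,u,v,0)-T[:3,3]);p=T[:3,:3]@(ray/ray[2]*d[v,u])+T[:3,3];print(v,(p[:2]-o)@e,p[2]-.1995)
```

```text
tube/ring @55, tube top 0.056970497579556086 0.0005295182960111632
block rear@112 0.10795752172430746 0.0005347726146842438
block rear top 0.10903599198300985 0.0005346343376263912
ring rear 0.045269216684185626 0.0005263197456218411
10 0.11513752745812862 0.02904246928448556
100 0.08110946206523677 0.02855285196853824
180 0.05123879453872889 0.030182936666534044
215 0.03672138964810903 0.02937952514203329
```

```bash
cat >> h.py <<'E'
N=np.array([.5522,.3760]); H=.492+np.pi/3
def tcp_at(h,z,dx=0,dy=0,r=.155): return [N[0]+dx-r*np.cos(h),N[1]+dy-r*np.sin(h),z]
E
python3 - <<'E'
from h import *
movep([.40,-.20,.23],[np.pi,0,.9])
movep([.40,.0,.235],[np.pi,0,H])
movep(tcp_at(H,.225),[np.pi,0,H])
move_l(tcp_at(H,.182),feed=.06);hold(.3)
s=observe();print(s["eef_pos"],s["tcp_rot"],s["ft_force"],s["torque"],s["time_s"])
hit=move_l(tcp_at(H,.160),feed=.02,max_force=10)
s=observe();print(hit,s["eef_pos"],s["ft_force"],s["torque"],s["time_s"])
E
```

```text
[0.54749788 0.22116609 0.18238395] [ 3.14097661e+00 -1.84275613e-04  1.53927556e+00] [-0.11336846  0.58037584 -4.47437274] [-0.21777949 -0.00934907 -0.0136175 ] 15.625
True [0.54808664 0.22054189 0.17280941] [ 2.03502026 -1.29563258  0.40682324] [ 0.32843416 -0.17536302 -0.1269171 ] 16.2417
```

Run:
```python
from h import *
offs=[(0,0)]+[(r*np.cos(a),r*np.sin(a)) for r in (.001,.002) for a in np.deg2rad([-45,-90,0,45,-135,90,180,135])]
t0=observe()["time_s"]
for dx,dy in offs:
    move_l(tcp_at(H,.1765,dx,dy),feed=.05)
    hit=move_l(tcp_at(H,.160,dx,dy),feed=.02,max_force=10)
    s=observe();print(np.round([dx*1e3,dy*1e3],1),hit,s["eef_pos"].round(4),s["ft_force"].round(1),s["torque"].round(2),round(s["time_s"],1))
    if s["eef_pos"][2]<.1665 or s["time_s"]-t0>9: break
```

```text
[0. 0.] True [0.547  0.2202 0.1715] [ 0.7 -2.5  1.6] [ 0.26 -0.04 -0.06] 16.9
[ 0.7 -0.7] True [0.5478 0.2196 0.17  ] [ 0.1 -2.6  2.3] [ 0.33 -0.1  -0.09] 17.6
[ 0. -1.] True [0.5471 0.2193 0.1686] [ 0.2 -2.   1.2] [ 0.35 -0.08 -0.05] 18.4
[1. 0.] True [0.5481 0.2204 0.1703] [-0.3 -2.6  3.3] [0.41 0.02 0.1 ] 19.2
[0.7 0.7] True [0.5478 0.2211 0.1696] [-1.1 -1.8  2.8] [0.38 0.04 0.12] 20.0
[-0.7 -0.7] True [0.5463 0.2195 0.1663] [-0.3 -2.8  1. ] [ 0.24 -0.05  0.05] 20.9
```

Run:
```python
from h import *
d=np.array([-.0007,-.0007]);b=np.array([-.1,.6])
for i in range(10):
    f=observe()["ft_force"][:2]-b; d=d+np.clip(.0002*f,-.0006,.0006)
    z=observe()["eef_pos"][2]
    move_l(tcp_at(H,z+.0005,*d),feed=.03)
    hit=move_l(tcp_at(H,.158,*d),feed=.02,max_force=16)
    s=observe();print((d*1e3).round(2),hit,s["eef_pos"].round(4),s["tcp_rot"].round(3),s["ft_force"].round(1),s["torque"].round(2),round(s["time_s"],1))
    if s["eef_pos"][2]<.1640: break
```

```text
[-0.75 -1.3 ] False [0.5467 0.2185 0.1583] [-3.122  0.015  1.541] [-2.3 -8.6  2.8] [-0.53  0.35  0.25] 21.7
```

Run:
```python
from h import *
d=(-.00075,-.0013)
for z in (.1605,.1625,.164):
    move_l(tcp_at(H,z,*d),feed=.03,rotation=[np.pi,0,H]);hold(.2)
    s=observe();print(s["eef_pos"].round(4),s["tcp_rot"].round(3),s["ft_force"].round(1),s["torque"].round(2),round(s["time_s"],1))
p,_=get_image("scene");cv2.imwrite("pics/s2.png",cv2.resize(p[190:320,200:340],None,fx=4,fy=4,interpolation=cv2.INTER_CUBIC)[:,:,::-1])
shot("k1")
```

```text
[0.5463 0.2199 0.16  ] [-3.141  0.     1.539] [-0.3 -0.5 -3.6] [-0.33  0.07  0.02] 22.2
[0.5464 0.2199 0.1624] [-3.141 -0.     1.539] [-0.9  0.3 -5.4] [-0.18 -0.01  0.01] 22.6
[0.5465 0.2197 0.164 ] [ 3.142 -0.     1.539] [ 0.1  0.2 -5.2] [-0.25 -0.04  0.01] 23.1
```

View pics/s2.png

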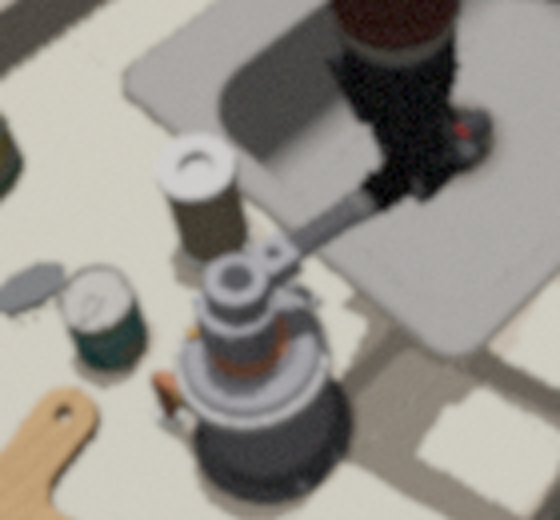

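The scene crop shows the socket around (240,340) down over the nut with its skirt at the washer. I'll feel for the seat with a light press.

Run:
```python
from h import *
d=(-.0007,-.0011)
for z in (.162,.161,.160,.159,.158):
    move_l(tcp_at(H,z,*d),feed=.02,rotation=[np.pi,0,H]);hold(.1)
    s=observe();print(s["eef_pos"].round(4),s["tcp_rot"].round(3),s["ft_force"].round(1),s["torque"].round(2),round(s["time_s"],1))
    if s["ft_force"][2]>-1.5: break
hold(.3);print(observe()["ft_force"])
```

```text
[0.5465 0.22   0.1619] [-3.141  0.     1.539] [ 0.   0.4 -4.3] [-0.26  0.01 -0.05] 23.5
[0.5466 0.22   0.161 ] [3.142 0.    1.539] [-0.1 -0.5 -5.5] [-0.21 -0.02 -0.02] 23.9
[0.5467 0.22   0.1601] [ 3.141 -0.     1.539] [-0.4  0.5 -4. ] [-0.25 -0.06 -0.01] 24.2
[0.5468 0.22   0.1593] [ 3.141 -0.     1.539] [-0.1 -1.2 -1.7] [-0.01  0.03 -0.01] 24.6
[0.5469 0.22   0.1584] [ 3.141 -0.     1.539] [-0.6 -2.9  0.3] [0.14 0.09 0.05] 24.9
[ 0.06184847 -2.84117749  1.58059023]
```

```bash
cat >> h.py <<'E'
def meas(Nc,b,h):
    s=observe();e=np.array([np.cos(h),np.sin(h)]);n=np.array([-e[1],e[0]])
    F=s["ft_force"][:2]-b[:2];ft=F@n;fr=F@e;tz=s["torque"][2]-b[2]   # ft: along ccw tangent n times -1 below
    return s,ft,fr,tz,tz-.155*ft,tz-.125*ft
E
cat > tight.py <<'E'
from h import *
import sys,json
def run(h,h_end,Nc,step,peak=0):
    b=np.array([-.1,.4,-.02]);z=.1583
    while h>h_end:
        h-=step;e=np.array([np.cos(h),np.sin(h)])
        move_l([*(Nc-.155*e),z],feed=.03,rotation=[np.pi,0,h]);hold(.06)
        s,ft,fr,tz,mn,mp=meas(Nc,b,h)
        print(f"{s['time_s']:.1f} h={h:.3f} yaw={s['tcp_rot'][2]:.3f} ft={ft:.1f} fr={fr:.1f} fz={s['ft_force'][2]:.1f} tz={tz:.2f} Mn={mn:.2f} Mp={mp:.2f}")
        peak=max(peak,mp)
        if abs(fr)>2: Nc=Nc+e*np.clip(fr*5e-5,-3e-4,3e-4)
        if (peak>1.1 and mp<.88*peak) or abs(ft)>28: print("STOP");break
    json.dump([h,list(Nc),peak],open("st.json","w"))
E
python3 - <<'E'
from tight import *
run(H,H-.2,np.array([.5517,.3749]),.02)
E
```

```text
25.5 h=1.519 yaw=1.519 ft=-0.6 fr=-3.1 fz=-0.0 tz=-0.04 Mn=0.05 Mp=0.04
25.8 h=1.499 yaw=1.500 ft=-0.3 fr=-1.9 fz=-1.3 tz=-0.07 Mn=-0.02 Mp=-0.03
26.1 h=1.479 yaw=1.480 ft=-1.9 fr=-3.7 fz=-0.9 tz=-0.10 Mn=0.19 Mp=0.13
26.5 h=1.459 yaw=1.460 ft=-0.6 fr=-3.6 fz=-0.2 tz=-0.08 Mn=0.01 Mp=-0.00
26.8 h=1.439 yaw=1.440 ft=-0.3 fr=-3.0 fz=-1.1 tz=-0.06 Mn=-0.02 Mp=-0.03
27.1 h=1.419 yaw=1.420 ft=-1.2 fr=-2.4 fz=-1.7 tz=-0.08 Mn=0.11 Mp=0.07
27.4 h=1.399 yaw=1.400 ft=-0.8 fr=-2.3 fz=-2.0 tz=-0.05 Mn=0.07 Mp=0.05
27.7 h=1.379 yaw=1.380 ft=-0.5 fr=-1.7 fz=-1.2 tz=-0.06 Mn=0.02 Mp=0.01
28.0 h=1.359 yaw=1.360 ft=-0.8 fr=-2.6 fz=-2.7 tz=-0.00 Mn=0.13 Mp=0.10
28.3 h=1.339 yaw=1.340 ft=-0.4 fr=-2.0 fz=-2.9 tz=-0.01 Mn=0.05 Mp=0.04
```

Run:
```python
from h import *
shot("k2")
p,_=get_image("scene");cv2.imwrite("pics/s3.png",cv2.resize(p[225:315,215:305],None,fx=6.5,fy=6.5,interpolation=cv2.INTER_CUBIC)[:,:,::-1])
for nm in("g1","k1","k2"):
    c=dict(np.load(f"pics/{nm}.npz"));T=c["world_from_camera"];d=c["d"];o=[]
    for u in (316,318,320):
      for v in range(40,160,4):
        ray=T[:3,:3].T@(wz(c,u,v,0)-T[:3,3]);p=T[:3,:3]@(ray/ray[2]*d[v,u]);o.append([-p@T[:3,1],p[2]+T[2,3],np.hypot(*(p[:2]))*1])
    o=np.array(o)
    P=[];
    for v in range(40,160,4):
        ray=T[:3,:3].T@(wz(c,318,v,0)-T[:3,3]);P.append(T[:3,:3]@(ray/ray[2]*d[v,318])+T[:3,3])
    P=np.array(P);s=np.hypot(*(P[:,:2]-P[-1,:2]).T);k=np.polyfit(s,P[:,2],1);print(nm,"slope",k.round(4),"std",np.std(P[:,2]-np.polyval(k,s)).round(4),"z near ring",P[-1].round(4))
print(observe()["eef_pos"],observe()["time_s"])
```

```text
g1 slope [0.0026 0.2273] std 0.0008 z near ring [ 0.5503 -0.3068  0.2271]
k1 slope [0.1723 0.2068] std 0.018 z near ring [0.5475 0.2835 0.2037]
k2 slope [0.1812 0.1976] std 0.0006 z near ring [0.5294 0.2851 0.1981]
[0.51597396 0.22298393 0.15822925] 28.4083
```

View pics/s3.png

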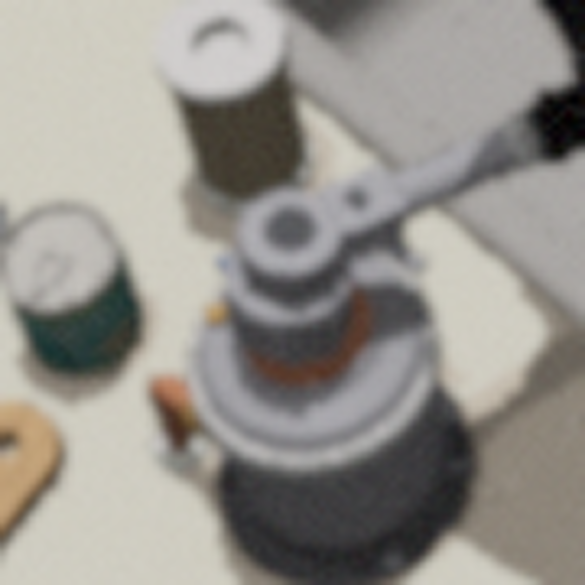

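The crop confirms it: the wrench has pitched head-up in the hand by about 0.18 rad, and the socket at (300,330) is perched cocked on the hex. I'll lift, grip harder, tilt the tool to level the wrench, and re-seat with lighter force.

```bash
cat >> h.py <<'E'
N2=np.array([.5524,.3756])
def tz_(h,p): return R.from_euler("xyz",[np.pi,p,h]).as_matrix()[:,2]
def go(G,h,p,feed=.05,mf=None):  # G: grip centre (wrench origin)
    return move_l(list(np.asarray(G)+.0187*tz_(h,p)),feed=feed,rotation=[np.pi,p,h],max_force=mf)
def grip():
    s=observe();return s["eef_pos"]-.0187*R.from_euler("xyz",s["tcp_rot"]).as_matrix()[:,2],s
def slope(nm):
    c=shot(nm);d=np.load(f"pics/{nm}.npz")["d"];T=c["world_from_camera"];P=[]
    for v in range(40,150,4):
        ray=T[:3,:3].T@(wz(c,318,v,0)-T[:3,3]);P.append(T[:3,:3]@(ray/ray[2]*d[v,318])+T[:3,3])
    P=np.array(P);s=np.hypot(*(P[:,:2]-P[-1,:2]).T);return np.polyfit(s,P[:,2],1)[0],P[-1],P[0]
E
python3 - <<'E'
from h import *
G,s=grip();h=s["tcp_rot"][2]
gripper_to(0,120)
go(G+[0,0,.04],h,0,.08)
G=np.r_[N2-.154*np.array([np.cos(H),np.sin(H)]),.205]
go(G,H,.178,.1);hold(.2)
k,a,b=slope("k3");print("slope",k,a.round(4),b.round(4));G,s=grip();print(G,s["tcp_rot"],s["ft_force"],s["torque"],s["time_s"],s["opening"])
E
```

```text
slope -0.0015873037019743994 [0.5485 0.2909 0.216 ] [0.5497 0.3261 0.2134]
[0.54739371 0.22127412 0.20548692] [3.14101204 0.1772512  1.53782268] [ 0.6670264   0.48697178 -6.35370117] [ 0.06357849 -0.02510491  0.06419357] 30.0167 0.024249701566318237
```

```bash
cat > seat.py <<'E'
from h import *
P=.178;e=np.array([np.cos(H),np.sin(H)])
def at(dx,dy,z): return np.r_[N2+[dx,dy]-.154*e,z]
def rep(t):
    G,s=grip();print(t,G.round(4),s["ft_force"].round(1),s["torque"].round(2),round(s["time_s"],1));return G,s
E
python3 - <<'E'
from seat import *
G,s=rep("free");f0=s["ft_force"][2]
hit=go(at(0,0,.180),H,P,.03,5);G,s=rep(hit)
zc=G[2]
if zc>.187:
    t0=s["time_s"];ok=False
    go(at(0,0,zc-.0015),H,P,.03)
    for i in range(1,26):
        a=i*.9;r=.0035*np.sqrt(i/25);a=2.4*np.sqrt(i)*1.5
        dx,dy=r*np.cos(a),r*np.sin(a)
        go(at(dx,dy,zc-.0015),H,P,.02);G,s=grip();fz=s["ft_force"][2]-f0
        print(i,round(dx*1e3,1),round(dy*1e3,1),G.round(4),s["ft_force"].round(1),s["torque"].round(2),round(s["time_s"],1))
        if fz<1.0:
            hit=go(at(dx,dy,.180),H,P,.02,5);G,s=rep(hit)
            if G[2]<zc-.004: print("IN");break
            go(at(dx,dy,zc-.0015),H,P,.03)
        if s["time_s"]-t0>8: break
E
```

```text
free [0.5474 0.2213 0.2055] [ 0.7  0.5 -6.4] [ 0.06 -0.03  0.06] 30.0
True [0.5478 0.2214 0.1959] [ 0.  -1.3  4.9] [ 0.79 -0.01  0.05] 30.5
1 -0.6 -0.3 [0.5478 0.2215 0.1957] [ 0.8 -1.9  6. ] [ 0.69 -0.1  -0.04] 31.0
2 0.4 -0.9 [0.5483 0.2213 0.1954] [-1.5 -1.8  5.3] [1.   0.2  0.18] 31.2
3 1.2 -0.1 [0.5488 0.2215 0.1954] [-3.1 -4.1  7.2] [0.67 0.59 0.37] 31.5
4 0.9 1.1 [0.5487 0.2218 0.1957] [-3.1 -6.8  7.8] [0.08 0.49 0.36] 31.7
5 -0.3 1.5 [0.5481 0.222  0.1959] [-1.4 -7.9  8. ] [-0.06  0.13  0.17] 32.0
6 -1.4 1.0 [0.5475 0.2219 0.196 ] [ 1.7 -5.7  7.4] [ 0.2  -0.26 -0.13] 32.2
7 -1.8 -0.2 [0.5471 0.2216 0.1957] [ 1.8 -2.6  5.1] [ 0.74 -0.57 -0.31] 32.5
8 -1.4 -1.4 [0.5465 0.2208 0.1948] [2.6 0.9 2.6] [ 1.18 -0.54 -0.24] 32.7
9 -0.4 -2.1 [0.5467 0.2198 0.1937] [1.  1.1 1.6] [ 1.17 -0.21 -0.1 ] 33.0
10 0.8 -2.0 [0.5477 0.2196 0.1938] [-2.1  2.2  1.7] [1.08 0.26 0.19] 33.2
11 1.9 -1.4 [0.5491 0.2201 0.1941] [-2.4  0.6  1.3] [0.83 0.4  0.27] 33.5
12 2.4 -0.2 [0.5498 0.2209 0.1943] [-3.  -2.9  2.8] [0.25 0.52 0.33] 33.7
13 2.3 1.0 [0.5498 0.2213 0.1945] [-2.5 -7.3  3.1] [-0.37  0.47  0
[... 232 characters left out ...]
 -0.22] 34.7
17 -1.9 2.2 [0.5475 0.2217 0.1952] [ 3.1 -8.   1.4] [-0.83 -0.64 -0.38] 35.0
18 -2.7 1.3 [0.5465 0.2215 0.1949] [ 3.5 -6.   0.9] [-0.43 -0.53 -0.38] 35.2
19 -3.1 0.0 [0.5453 0.2212 0.1946] [ 3.1 -3.9 -0. ] [-0.06 -0.57 -0.31] 35.5
20 -2.9 -1.2 [0.5449 0.2208 0.1945] [ 3.4 -1.3  0. ] [ 0.45 -0.67 -0.35] 35.7
21 -2.3 -2.3 [0.5451 0.2199 0.1942] [ 1.   2.6 -0.8] [ 0.86 -0.32 -0.14] 36.0
22 -1.3 -3.0 [0.5458 0.2189 0.1941] [-0.   2.6 -0.8] [ 0.94 -0.04  0.12] 36.2
23 -0.0 -3.4 [0.5471 0.2179 0.1937] [ 0.9  0.8 -2.5] [0.5  0.01 0.06] 36.5
24 1.2 -3.2 [0.5485 0.2181 0.194 ] [-0.7 -1.2 -2.4] [0.23 0.14 0.09] 36.7
25 2.3 -2.6 [0.5498 0.2189 0.1942] [-0.1  0.  -3.2] [0.05 0.07 0.01] 37.0
```

```bash
cat >> h.py <<'E'
def cloud(n,d):
    c=get_calibration(n);K=c["intrinsics"];T=c["world_from_camera"];v,u=np.mgrid[:400,:640];m=d>0
    p=np.stack([(u-K[0,2])/K[0,0]*d,(v-K[1,2])/K[1,1]*d,d],-1)[m];return p@T[:3,:3].T+T[:3,3]
def fit(Q,c0,r,zb,free=False):
    from scipy.optimize import least_squares
    m=(Q[:,2]>zb[0])&(Q[:,2]<zb[1])&(abs(np.hypot(*(Q[:,:2]-c0).T)-r)<.008);q=Q[m,:2]
    f=lambda x:np.hypot(*(q-x[:2]).T)-(x[2] if free else r)
    s=least_squares(f,[*c0,r] if free else c0,loss="soft_l1",f_scale=.001);return s.x.round(4),m.sum(),np.std(s.fun).round(4)
E
python3 - <<'E'
from seat import *
go(at(0,0,.1985),H,P,.06);hold(.25);G,s=rep("up")
print("slope",slope("k4"))
_,d=get_image("scene");np.save("pics/s4.npy",d);Q=cloud("scene",d);Q0=cloud("scene",np.load("pics/scene0.npy"))
for nm,q in(("now",Q),("start",Q0)):
  for zb in((.04,.08),(.08,.115)): print(nm,"filter",zb,fit(q,N2,.054,zb),fit(q,N2,.054,zb,True))
for zb in((.16,.175),(.175,.19)): print("socket",zb,fit(Q,N2,.0255,zb),fit(Q,N2,.0255,zb,True))
m=np.hypot(*(Q[:,:2]-N2).T)<.02;print("head top z",np.percentile(Q[m,2],[50,80,95]))
m=np.hypot(*(Q0[:,:2]-N2).T)<.01;print("dome top z",np.percentile(Q0[m,2],[50,95]))
m=(abs(np.hypot(*(Q0[:,:2]-N2).T)-.024)<.002);print("washer z",np.percentile(Q0[m,2],[20,50,80]))
E
```

```text
up [0.5475 0.2217 0.1984] [ 0.3 -0.1 -5.5] [-0.05  0.05  0.04] 37.5
slope (np.float64(0.021145257278841444), array([0.54860368, 0.29164175, 0.20987848]), array([0.54969472, 0.32650688, 0.20992353]))
now filter (0.04, 0.08) (array([0.5638, 0.3708]), np.int64(47), np.float64(0.0023)) (array([0.5627, 0.3716, 0.053 ]), np.int64(47), np.float64(0.0023))
now filter (0.08, 0.115) (array([0.5561, 0.3735]), np.int64(68), np.float64(0.002)) (array([0.5572, 0.3728, 0.0551]), np.int64(68), np.float64(0.0019))
start filter (0.04, 0.08) (array([0.5624, 0.3709]), np.int64(48), np.float64(0.0023)) (array([0.561 , 0.3726, 0.052 ]), np.int64(48), np.float64(0.0023))
start filter (0.08, 0.115) (array([0.5561, 0.3734]), np.int64(71), np.float64(0.002)) (array([0.5574, 0.3728, 0.0553]), np.int64(71), np.float64(0.0019))
socket (0.16, 0.175) (array([0.555 , 0.3789]), np.int64(52), np.float64(0.0007)) (array([0.5544, 0.3792, 0.0249]), np.int64(52), np.float64(0.0007))
socket (0.175, 0.19) (array([0.5558, 0.3772]), np.int64(102), np.float64(0.0023)) (array([0.5538, 0.3787, 0.0235]), np.int64(102), np.float64(0.0022))
head top z [0.21155447 0.21344976 0.21470879]
dome top z [0.1601793  0.16320055]
washer z [0.13744866 0.13939016 0.14099793]
```

Run:
```python
from h import *
for n in("scene","top"):
    a=cv2.imread(f"pics/{n}0.png").astype(int);B,G_,R_=a[...,0],a[...,1],a[...,2]
    m=((R_-B>50)&(R_>90)).astype(np.uint8)
    c=get_calibration(n);T=c["world_from_camera"];p=T[:3,:3].T@(np.r_[N2,.137]-T[:3,3]);uv=(c["intrinsics"]@(p/p[2]))[:2];print(n,"pred",uv.round(1))
    M=np.zeros_like(m);cv2.circle(M,tuple(uv.round().astype(int)),20,1,-1);m&=M
    k,l,st,_=cv2.connectedComponentsWithStats(m);i=1+np.argmax(st[1:,4]);pts=np.argwhere(l==i)[:,::-1].astype(np.float32)
    W=np.array([at_z(n,u,v,.137)[:2] for u,v in pts]);hull=cv2.convexHull(W.astype(np.float32))
    cen,r=cv2.minEnclosingCircle(W.astype(np.float32));print(len(pts),"washer",np.array(cen).round(4),round(r,4),"bbox mid",((W.max(0)+W.min(0))/2).round(4),(W.max(0)-W.min(0)).round(4))
```

```text
scene pred [261.8 275.5]
99 washer [0.5541 0.3741] 0.0269 bbox mid [0.554  0.3746] [0.0495 0.0526]
top pred [194.9 233.4]
113 washer [0.5524 0.3772] 0.0274 bbox mid [0.5535 0.3781] [0.0523 0.0522]
```

```bash
cat > seat2.py <<'E'
from h import *
P=.198;e=np.array([np.cos(H),np.sin(H)])
def at(dx,dy,z): return np.r_[N2+[dx,dy]-.154*e,z]
def rep(t):
    G,s=grip();print(t,G.round(4),s["ft_force"].round(1),s["torque"].round(2),round(s["time_s"],1));return G,s
E
python3 - <<'E'
from seat2 import *
b=(0,-.0037)
go(at(*b,.1995),H,P,.05);hold(.1);G,s=rep("free");f0=s["ft_force"][2]
hit=go(at(*b,.179),H,P,.03,6);G,s=rep(hit);zc=G[2]
if zc>.188:
    go(at(*b,zc-.0008),H,P,.03)
    for i in range(1,17):
        r=.0022*np.sqrt(i/16);a=3.6*np.sqrt(i)
        dx,dy=b[0]+r*np.cos(a),b[1]+r*np.sin(a)
        go(at(dx,dy,zc-.0008),H,P,.02);G,s=grip();fz=s["ft_force"][2]-f0
        print(i,round(dx*1e3,1),round(dy*1e3,1),G.round(4),s["ft_force"].round(1),s["torque"].round(2),round(s["time_s"],1))
        if fz<1.2:
            hit=go(at(dx,dy,.179),H,P,.02,6);G,s=rep(hit)
            if G[2]<zc-.005: print("IN");break
            go(at(dx,dy,zc-.0008),H,P,.03)
E
```

```text
free [0.5475 0.2181 0.1994] [-0.2 -0.4 -5.1] [0.06 0.03 0.01] 37.9
True [0.5474 0.2175 0.1823] [-0.6 -2.2  4.2] [ 0.69 -0.06  0.03] 38.5
```

The socket dropped fully home (grip z 0.182, as predicted). Tightening now.

```bash
cat > tight.py <<'E'
from seat2 import *
import json
def run(h,h_end,Nc,L,step,peak=0,z=.1812):
    b=np.array([-.2,-.4,.01])
    while h>h_end:
        h-=step;e=np.array([np.cos(h),np.sin(h)])
        go(np.r_[Nc-L*e,z],h,P,.03);hold(.05)
        s,ft,fr,tz,mn,mp=meas(Nc,b,h);G,_=grip()
        print(f"{s['time_s']:.1f} h={h:.3f} yaw={s['tcp_rot'][2]:.3f} z={G[2]:.4f} ft={ft:.1f} fr={fr:.1f} fz={s['ft_force'][2]:.1f} tz={tz:.2f} Mn={mn:.2f} Mp={mp:.2f}")
        peak=max(peak,mp)
        if abs(fr)>2: L-=np.clip(fr*1e-4,-4e-4,4e-4)
        if (peak>1.1 and mp<.9*peak) or abs(ft)>25: print("STOP");break
    print(h,Nc,L,peak);json.dump([h,list(Nc),L,peak],open("st.json","w"))
E
python3 - <<'E'
from tight import *
run(H,H-.22,np.array([.5523,.3748]),.1573,.022)
E
```

```text
38.8 h=1.517 yaw=1.517 z=0.1821 ft=-1.8 fr=-3.1 fz=4.9 tz=-0.08 Mn=0.20 Mp=0.14
39.1 h=1.495 yaw=1.495 z=0.1819 ft=-2.4 fr=-1.4 fz=5.9 tz=-0.12 Mn=0.26 Mp=0.19
39.4 h=1.473 yaw=1.473 z=0.1819 ft=-0.2 fr=-1.4 fz=5.4 tz=-0.10 Mn=-0.07 Mp=-0.08
39.7 h=1.451 yaw=1.451 z=0.1820 ft=-0.6 fr=-2.1 fz=5.6 tz=-0.01 Mn=0.08 Mp=0.06
40.0 h=1.429 yaw=1.429 z=0.1820 ft=-2.7 fr=-1.7 fz=5.8 tz=0.09 Mn=0.51 Mp=0.43
40.4 h=1.407 yaw=1.407 z=0.1821 ft=-2.7 fr=-2.3 fz=4.8 tz=0.49 Mn=0.91 Mp=0.82
40.7 h=1.385 yaw=1.385 z=0.1820 ft=-5.7 fr=-0.5 fz=5.0 tz=0.49 Mn=1.37 Mp=1.20
41.0 h=1.363 yaw=1.363 z=0.1820 ft=-4.2 fr=-0.2 fz=5.2 tz=0.46 Mn=1.11 Mp=0.98
STOP
1.3631975511965975 [0.5523 0.3748] 0.15805041124752697 1.198447423581031
```

Run:
```python
from tight import *
h,Nc,L,_=json.load(open("st.json"));Nc=np.array(Nc);b=np.array([-.2,-.4,.01]);peak=0
h0=h
while h>h0-.5:
    h-=.02;e=np.array([np.cos(h),np.sin(h)])
    go(np.r_[Nc-L*e,.1812],h,P,.03)
    M=[]
    for _ in range(4): hold(.02);M.append(meas(Nc,b,h)[1:])
    ft,fr,tz,mn,mp=np.mean(M,0);s=observe()
    print(f"{s['time_s']:.1f} h={h:.3f} ft={ft:.1f} fr={fr:.1f} fz={s['ft_force'][2]:.1f} tz={tz:.2f} Mn={mn:.2f} Mp={mp:.2f}")
    peak=max(peak,mn)
    if abs(fr)>2: L-=np.clip(fr*1e-4,-4e-4,4e-4)
    if (peak>1.35 and mn<.85*peak) or abs(ft)>25: print("STOP");break
json.dump([h,list(Nc),L,peak],open("st.json","w"))
```

```text
41.3 h=1.343 ft=-5.1 fr=-0.9 fz=5.7 tz=0.50 Mn=1.28 Mp=1.13
41.6 h=1.323 ft=-5.3 fr=-0.6 fz=4.5 tz=0.50 Mn=1.33 Mp=1.17
42.0 h=1.303 ft=-5.4 fr=-0.2 fz=4.2 tz=0.55 Mn=1.38 Mp=1.22
42.3 h=1.283 ft=-5.2 fr=-0.1 fz=4.3 tz=0.58 Mn=1.38 Mp=1.23
42.6 h=1.263 ft=-5.6 fr=-0.5 fz=5.2 tz=0.60 Mn=1.48 Mp=1.31
43.0 h=1.243 ft=-4.3 fr=0.2 fz=5.2 tz=0.46 Mn=1.14 Mp=1.01
STOP
```

Run:
```python
from tight import *
h,Nc,L,peak=json.load(open("st.json"));Nc=np.array(Nc);b=np.array([-.2,-.4,.01])
e=lambda h:np.array([np.cos(h),np.sin(h)])
pin=Nc-.03*e(h)
for i in range(4):
    h-=.014;go(np.r_[pin-(L-.03)*e(h),.1812],h,P,.02)
    M=[]
    for _ in range(4): hold(.03);M.append(meas(Nc,b,h)[1:])
    ft,fr,tz,mn,mp=np.mean(M,0);G,s=grip()
    print(f"{s['time_s']:.1f} h={h:.3f} z={G[2]:.4f} ft={ft:.1f} fr={fr:.1f} fz={s['ft_force'][2]:.1f} tz={tz:.2f} Mn={mn:.2f} Mp={mp:.2f}")
    if mn>1.4 or mn<.6*peak: print("STOP");break
json.dump([h,list(Nc),L,peak,list(pin)],open("st.json","w"))
shot("c1")
_,d=get_image("scene");np.save("pics/s5.npy",d);p,_=get_image("scene");cv2.imwrite("pics/s5.png",cv2.resize(p[225:305,215:325],None,fx=7,fy=7,interpolation=cv2.INTER_CUBIC)[:,:,::-1])
```

```text
43.3 h=1.229 z=0.1819 ft=-5.2 fr=0.2 fz=5.0 tz=0.75 Mn=1.55 Mp=1.40
STOP
```

View pics/s5.png

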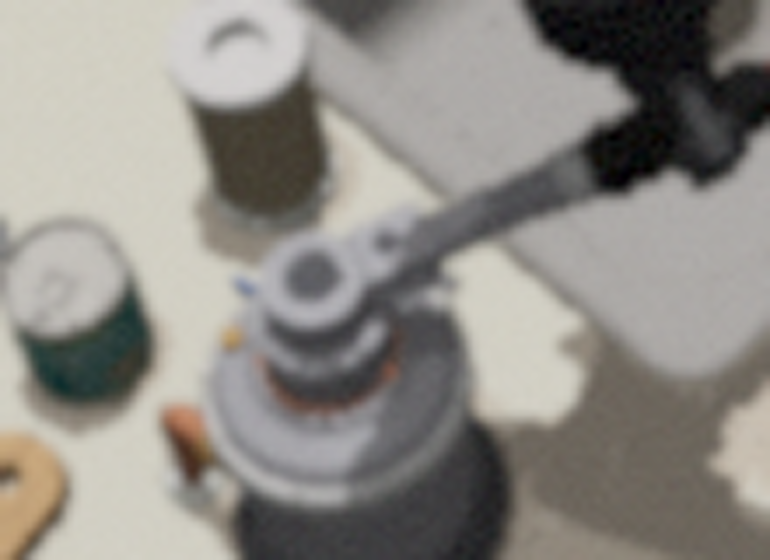

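The socket is still home in the crop and the head looks straight. The moment climbed again (1.55 N m), so the earlier dip was only stick-slip. I'll continue, using a step about the pin to tell a dip from the real click.

```bash
cat > t2.py <<'E'
from tight import *
h,Nc,L,peak,_=json.load(open("st.json"));Nc=np.array(Nc);b=np.array([-.2,-.4,.01]);peak=1.40
e=lambda h:np.array([np.cos(h),np.sin(h)])
def step(G,h,tag):
    go(np.r_[G,.1812],h,P,.03);M=[]
    for _ in range(4): hold(.02);M.append(meas(Nc,b,h)[1:])
    ft,fr,tz,mn,mp=np.mean(M,0);s=observe()
    print(f"{tag} {s['time_s']:.1f} h={h:.3f} ft={ft:.1f} fr={fr:.1f} fz={s['ft_force'][2]:.1f} tz={tz:.2f} Mn={mn:.2f} Mp={mp:.2f}");return ft,fr,mn,mp
G=Nc-.03*e(h+.014)-(L-.03)*e(h)   # current commanded grip
off=G-(Nc-L*e(h)); clicked=False;T0=observe()["time_s"]
while observe()["time_s"]-T0<8.5 and not clicked:
    h-=.02;G=Nc-L*e(h)+off;off=off*.7
    ft,fr,mn,mp=step(G,h,"nut")
    if abs(fr)>2: L-=np.clip(fr*1e-4,-4e-4,4e-4)
    if abs(ft)>25: break
    if mp<.85*peak:
        pin=G+(L-.03)*e(h);h2=h-.014
        ft,fr,mn,mp2=step(pin-(L-.03)*e(h2),h2,"pin")
        G=pin-(L-.03)*e(h2);h=h2;off=G-(Nc-L*e(h))
        if mp2<.88*peak:
            clicked=True
            for i in range(3):
                if mp2<.69*peak and i>0: break
                h-=.012;G=pin-(L-.03)*e(h);ft,fr,mn,mp2=step(G,h,"PIN")
                if mp2>.95*peak: clicked=False;off=G-(Nc-L*e(h));break
    peak=max(peak,mp)
print("clicked",clicked)
json.dump([h,list(Nc),L,peak,list(G)],open("st.json","w"))
if clicked: hold(.2)
E
python3 t2.py
```

```text
nut 43.8 h=1.209 ft=-4.6 fr=-0.5 fz=5.7 tz=0.72 Mn=1.43 Mp=1.29
nut 44.1 h=1.189 ft=-4.5 fr=-0.2 fz=5.7 tz=0.74 Mn=1.45 Mp=1.31
nut 44.5 h=1.169 ft=-5.0 fr=0.2 fz=4.8 tz=0.77 Mn=1.55 Mp=1.40
nut 44.8 h=1.149 ft=-5.9 fr=-0.2 fz=4.4 tz=0.82 Mn=1.74 Mp=1.56
nut 45.1 h=1.129 ft=-6.1 fr=0.4 fz=5.8 tz=0.91 Mn=1.85 Mp=1.67
nut 45.4 h=1.109 ft=-6.0 fr=0.1 fz=4.4 tz=0.92 Mn=1.84 Mp=1.66
nut 45.8 h=1.089 ft=-7.4 fr=0.5 fz=5.0 tz=0.78 Mn=1.92 Mp=1.70
nut 46.1 h=1.069 ft=-7.8 fr=0.2 fz=5.4 tz=0.56 Mn=1.77 Mp=1.54
nut 46.4 h=1.049 ft=-8.6 fr=0.9 fz=4.6 tz=0.34 Mn=1.68 Mp=1.42
pin 46.7 h=1.035 ft=-8.4 fr=1.4 fz=4.6 tz=0.22 Mn=1.52 Mp=1.27
PIN 47.0 h=1.023 ft=-8.0 fr=1.0 fz=4.1 tz=0.18 Mn=1.42 Mp=1.18
PIN 47.4 h=1.011 ft=-7.3 fr=1.5 fz=4.2 tz=0.09 Mn=1.22 Mp=1.00
clicked True
```

The click is confirmed: the moment fell from 1.70 to 1.00 N m while turning about the pin. I'll unload, then lift off.

Run:
```python
from tight import *
h,Nc,L,peak,G=json.load(open("st.json"));Nc=np.array(Nc);G=np.array(G)
e=lambda h:np.array([np.cos(h),np.sin(h)])
pin=G+(L-.03)*e(h)
h+=.08;G=pin-(L-.03)*e(h);go(np.r_[G,.1815],h,P,.06)
C=G+L*e(h)
h+=.085;G=C-L*e(h);go(np.r_[G,.1818],h,P,.06);hold(.1);rep("unloaded")
hit=go(np.r_[G,.215],h,P,.05,14);g,s=rep(hit)
if not hit:
    go(np.r_[G,.24],h,P,.1);hold(.15);print("slope",slope("k6"));rep("up")
json.dump([h,list(G)],open("st2.json","w"))
```

```text
unloaded [0.4909 0.2297 0.1821] [ 4.8 -1.1  4.7] [ 0.76 -1.35 -0.49] 48.4
True [0.4912 0.2302 0.1856] [ 4.   0.4 -4.1] [ 0.14 -0.84 -0.33] 48.7
```

Run:
```python
from tight import *
h,G=json.load(open("st2.json"));G=np.array(G)+[.0008,0];h-=.02
go(np.r_[G,.1862],h,P,.03);hold(.1);rep("adj")
hit=go(np.r_[G,.215],h,P,.05,14);g,s=rep(hit)
if not hit:
    go(np.r_[G,.24],h,P,.1);hold(.15);print("slope",slope("k6"));rep("up")
json.dump([h,list(G)],open("st2.json","w"))
```

```text
adj [0.4898 0.2305 0.1849] [ 1.8  4.3 -2.5] [ 1.38 -0.49  0.15] 49.0
False [0.4906 0.2291 0.2143] [ 0.  -0.1 -5.1] [0.06 0.02 0.05] 49.7
slope (np.float64(0.013420537827087164), array([0.51762969, 0.29303765, 0.24775894]), array([0.53189016, 0.325461  , 0.24774921]))
up [0.4908 0.2293 0.2392] [ 0.1  0.1 -5.2] [ 0.06 -0.05 -0.  ] 50.3
```

Run:
```python
from h import *
P=.21
def mp(G,h): movep(list(np.asarray(G)+.0187*tz_(h,P)),[np.pi,P,h])
mp([.40,.05,.25],1.35);mp([.40,-.2,.25],.8);mp([.490,-.3205,.14],.21);hold(.25)
c=shot("k7");d=np.load("pics/k7.npz")["d"];T=c["world_from_camera"]
G,s=grip();h=s["tcp_rot"][2];e=np.array([np.cos(h),np.sin(h)]);n=np.array([-e[1],e[0]])
o=[];
for v in range(4,170,4):
    Q=[]
    for u in range(260,380):
        if d[v,u]<=0: continue
        ray=T[:3,:3].T@(wz(c,u,v,0)-T[:3,3]);p=T[:3,:3]@(ray/ray[2]*d[v,u])+T[:3,3]
        if p[2]>G[2]-.004: Q.append(p)
    if len(Q)>10:
        Q=np.array(Q);q=Q[:,:2]-G[:2];l=q@n;o.append([np.median(q@e),(l.max()+l.min())/2,np.ptp(l),Q[:,2].max()-G[2]])
o=np.array(o);print(o.round(4)[::3]);m=(o[:,0]>.06)&(o[:,0]<.105);print("in-hand yaw, lat",np.polyfit(o[m,0],o[m,1],1),"slope",np.polyfit(o[m,0],o[m,3],1)[0]);print(G,s["tcp_rot"],s["time_s"])
```

```text
[[0.115  0.0008 0.025  0.0118]
 [0.1113 0.001  0.0258 0.0111]
 [0.1076 0.0006 0.0191 0.0091]
 [0.1038 0.0008 0.0197 0.0087]
 [0.0999 0.0006 0.0194 0.0094]
 [0.0961 0.0011 0.0197 0.0088]
 [0.0923 0.0007 0.0194 0.0091]
 [0.0884 0.001  0.0195 0.0091]
 [0.0845 0.0005 0.0196 0.01  ]
 [0.0804 0.0008 0.0194 0.0098]
 [0.0763 0.0005 0.0193 0.0088]
 [0.0722 0.001  0.0195 0.0095]
 [0.068  0.0005 0.0192 0.0089]
 [0.0636 0.001  0.0194 0.0092]]
in-hand yaw, lat [-0.00014109  0.00080351] slope -0.00917786095272891
[ 0.49054911 -0.32006165  0.14160842] [3.13979514 0.20835753 0.21100576] 53.2167
```

Run:
```python
from h import *
P=.20;g=np.array([.4922,-.3204])
go(np.r_[g,.09],.21,P,.08);hold(.1)
hit=go(np.r_[g,.0535],.21,P,.025,6);G,s=grip();print(hit,G.round(4),s["ft_force"].round(1),s["torque"].round(2),s["time_s"])
p,_=get_image("top")
```

```text
True [ 0.492  -0.3204  0.0557] [-0.2  0.1  6.3] [ 0.08 -0.33  0.05] 55.3417
```

Run:
```python
from h import *
gripper_to(.07);hold(.1)
G,s=grip();print(s["opening"],s["ft_force"])
hit=go(G+[0,0,.10],.21,.20,.1,12);print(hit)
movep([.44,-.33,.23],[np.pi,0,.21]);hold(.2)
c=shot("end");p=cv2.imread("pics/end.png");cv2.imwrite("pics/endc.png",p)
def Dp(u,v,z):return wz(c,u,v,z)[:2]
_,d=get_image("top");Q=cloud("top",d);o=np.array([.5486,-.3091]);e=np.array([np.cos(.205),np.sin(.205)]);n=np.array([-e[1],e[0]])
q=Q[:,:2]-o;x=q@e;y=q@n;m=(abs(x)<.14)&(abs(y)<.045)&(Q[:,2]>.045)&(Q[:,2]<.09)
for a,b in((-.14,-.12),(-.10,-.02),(-.0,.02),(.04,.055),(.08,.13)):
    k=m&(x>a)&(x<b)
    if k.any(): print((a,b),k.sum(),"y",np.median(y[k]).round(4),"z",np.percentile(Q[k,2],90).round(4),"xmax",x[k].max().round(4))
print(observe()["time_s"])
```

```text
0.0699193126035758 [-0.48637567 -0.04864412 -0.25015835]
False
(-0.14, -0.12) 11 y 0.0094 z 0.0654 xmax -0.1201
(-0.1, -0.02) 244 y 0.0049 z 0.0699 xmax -0.0205
(-0.0, 0.02) 41 y 0.0041 z 0.0666 xmax 0.0195
(0.04, 0.055) 36 y 0.0043 z 0.0676 xmax 0.0547
(0.08, 0.13) 145 y 0.0051 z 0.0699 xmax 0.1191
57.9583
```

View pics/endc.png

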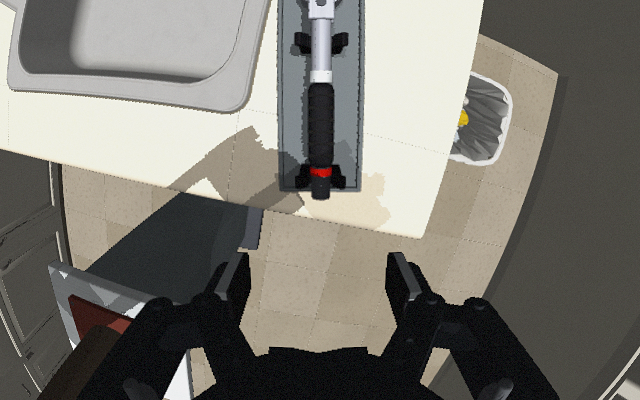

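The wrench lies centred in both saddles at (322,43) and (321,175), head at the far end as before, and its heights match the start.

```bash
python3 -c "
from plant import *
print(job_done())"
```

```text
the job is handed in; nothing more can be done
None
```

I tightened the cap nut until the wrench clicked, laid the wrench back in both saddles with its head at the original end, and handed the job in at about 58 s; the click is judged from the moment falling from 1.70 to 1.00 N m, the first try at seating the socket had to be repeated after the wrench tilted in the hand, and I did not re-measure the cartridge, jar and tin at the end.

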